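# Draw out the menu stand's leg to its mark and clamp it

### The arm

A 6-joint arm with a two-finger parallel gripper is mounted at the origin on a cart in front of the work surface, level with it; the furniture and walls round the work are solid. World frame = base frame: x ahead of the robot, y to its left, z up, the work surface at z = 0. Lengths are in m, angles in rad, forces in N, time in s.
With the tool pointing down it reaches from about 0.25 to 0.725 m from the base axis. Payload 9.7 kg.
Tool frame: the origin (TCP) lies midway between the tips of the shut fingers; the grasp point (between the pads) lies 19 mm behind it (r.grip_depth is the distance from the TCP to the grasp point, in m); z points along the fingers, y is the line along which they close (so a half turn about z gives the same grasp; the last joint's range is limited). The gripper opens to 85 mm and grips with 20 to 120 N. Pads are 22 mm wide; open, the fingers measure 114 mm over their backs; the gripper's body (76 mm by 85 mm) begins 54 mm behind the grasp point. The pads swing forward as they close: fully open they stand 13 mm farther back than shut.
Start: joints at [0, 0.087, 0.176, 1.66, 0, 1.571], TCP at [0.55, -0, 0.231] pointing down, gripper open.
Joint ranges: [-3.13, 3.13], [-0.85, 1.81], [-1.15, 1.24], [-2.2, 2.28], [-1.44, 1.52], [-3.14, 3.14]. Speed limits (rad/s): [2.22, 2.22, 2.57, 3.14, 3.14, 3.14].

### API

Orientations are given as a rotation vector (axis times angle).
In Python, from station import r gives the robot as it stands. Calls block until the motion is done:
- r.move_to(position, orientation): joint-space move of the TCP to a pose.
- r.servo_line(position, frame=None, max_speed=0.15, f_stop=None): straight line of the TCP; frame=None keeps the orientation; max_speed is the mean speed in m/s. With f_stop (N) it stops when the force on the tool has changed by that much, and returns True; else False.
- r.move_joints(angles): joint-space move.
- r.release() and r.grab(): open the fingers fully, or close them until they stop; the grip force is fixed at half the most.
- r.dwell(seconds).
- r.ik(position, orientation): joint angles nearest the present ones, or None.
- r.grab_frame(name): name is "scene" or "side" or "wrist"; returns the picture (420x560x3 uint8, red, green, blue); there is no depth.
- r.calibration(name): a dict with "fx", "fy", "cx", "cy" (pixels), "xyz" and "orientation" of the camera in the world; the wrist camera has in their place "T_tool_cam" (4x4, takes a point from camera to tool coordinates, whose origin is the TCP and whose axes are the flange's). Camera axes: x right, y up, looking along -z (the intrinsics and any distortion apply to the point x, -y, -z); pixel columns grow to the right and rows downward; lengths in m; the calibration is good to about 2 mm. A picture is of the moment at which its call begins: read the wrist's pose just before it. calibration takes no time and is no camera call.
A pose or a line that the arm cannot do raises r.MotionError and nothing moves.
- r.close_job(): hands the job in; it is judged then, once.
Trained networks look in the newest picture that a camera, given by its name, has taken for a name from the list of things; names that differ only in an ending like _2 or _b are one class to them, and where a whole thing is asked for, a point or a joint stands for the part that bears it (a point fixed in the world has none). Each returns a list of dicts, best first, with "conf" (0 to 1); they miss things now and then, are a little off and sometimes report something else, mostly with a low value. They report only what shows in the picture. A call takes as long as a camera call.
- r.look_for(thing, camera): "xyz" ([x, y, z] in m, in world coordinates, good to about 4 mm: the middle of the surface that is visible of it).
Readings, each from a call of its own:
- r.get_clock(): time.
- r.get_joints(): joint angles.
- r.get_joint_vel(): joint speeds.
- r.get_joint_efforts(): joint torques, N m.
- r.get_ee_pos(): TCP position.
- r.get_orientation(): TCP orientation.
- r.get_ft_force(): force on the tool from outside, world axes, zero at the start.
- r.get_wrist_torque(): the same for the moment, N m.
- r.get_gripper_width(): finger opening in m.
- r.get_gripper_force(): force on a finger pad.
Only numpy, scipy, OpenCV 4.12 (cv2) and the standard library are available. Lean on these libraries where they do the work, as an engineer would, in place of code of your own. Each camera call takes 0.05 s, during which the arm holds its last target. There are 200 camera calls.

### The job

The menu stand's telescopic leg lies clamped on the counter: draw its spring-loaded sliding leg out by the T-shaped end until the cross bar on the leg's strip lines up with the small tab on the side of the sleeve, leaving the cam lever open on the way. Then, keeping the leg on that mark, squeeze the cam lever closed against the leg's grip web, and finish while still holding lever and web firmly squeezed together, with the leg on the mark. Leave the shaker, glass, jar, tape and bottle where they stand.

Things in the scene. Friction and masses are not known exactly. Their poses are not given: they have to be found in the camera images.
- stand: Fixed grey-painted metal sleeve, a box section 40 mm wide, top 32 mm up, screwed to the counter in two saddles (84 mm wide). Origin: on the counter under the middle of its mouth, where the leg comes out; x points outward along the leg, z up. The sleeve with its black hinge head runs from x = -260 mm to 0. Cam lever and tab are on the +y side.
- leg (a joint): Extension of the sliding leg (m) along the stand's x axis: 0 pushed fully in, 0.11 fully out. A spring pulls it back in with 3 to 5 N and it slides home if let go.
- mark_tab (a joint): Place of the dark steel tab (18 mm long with a 6 mm wide ridge on top) on the sleeve's +y side, along the stand's x axis (m). It is stiff and stays put. The leg is on its mark when joint leg equals joint mark_tab.
- mark_tip (a point): Point on the tab's ridge next to the sleeve, 40 mm up, stand axes.
- leg_index (a point): End of the leg's cross bar (6 mm wide, 40 mm across, at the rear end of a thin steel strip lying over the sleeve) that must lie beside the tab's ridge: on the mark, this point and mark_tip agree in x of the stand's frame. Moves with the leg.
- leg_end (a point): Origin of the leg's outer end: stand's frame shifted by the leg extension along x; moves with the leg. Upright aluminium web 14 mm thick (y +-7, x 14 to 80, z 12 to 62 mm) ending in a T-bar: round bar 18 mm thick along y, axis at x 91, z 36, from y -50 to +60 mm, rubber ends. Fingers straddling web and lever push the leg out by bearing on the T-bar's inner face (x 82).
- leg_hold (a point): Place for the middle of the finger pads, moves with the leg: leg_end frame x = 67 mm (15 mm inside the T-bar's inner face; pads up to 30 mm wide fit), y = 5 mm (middle of web and closed lever together), z = 42 mm. Fingers close along the stand's y.
- cam_lever (a joint): Angle of the cam lever (rad): 0 = closed, alongside the web and on its stop; starts open at about 0.3. It turns about an upright hinge on the leg, in the leg_end frame at x = 18 mm, y = 13 mm and swings away from the web to +y. It is stiff (about 4 N at its tip) and stays where it is left.
- lever_tip (a point): Free end, 42 mm up, of the black flat lever, x along the lever, which is 8 mm thick, 56 mm long from its hinge, z 23 to 61 mm. Closed, web and lever together measure 24 mm (y -7 to +17 mm); open, the tip's outer face stands at most 37 mm from the web's middle plane.
- cheese_shaker: Cheese shaker, 44 mm wide, 90 mm tall, beside the sleeve on the -y side; leave alone. Origin under its centre.
- toothpick_glass: Tumbler of toothpicks, 62 mm wide, 72 mm tall, beside the sleeve on the +y side; leave alone. Origin under its centre.
- spice_jar: Spice jar, 41 mm wide, 105 mm tall, to the left of the leg's end; leave alone. Origin under its centre.
- tape_roll: Roll of tape, 104 mm across, 25 mm high, on the right; leave alone. Origin under its centre.
- squeeze_bottle: Squeeze bottle with a nozzle, 56 mm wide, 177 mm tall, at the far left; leave alone. Origin under its centre.

How it is judged:
By the outcome, as a careful person would: the job done as asked, in the order asked, and still so for the second after the job is handed in, while the arm keeps its last pose, push and grip.
It also fails if it takes over 38 s, if anything falls off the work surface, if the arm or the gripper's body presses on something with over 40 N, if the wrist force passes 120 N, or if a joint passes its speed limit or range.

## Working session

There is one attempt and no reset: what is moved stays moved. The work goes in short steps, each a Python script; the robot and the scene stay as the last script left them, time stands still between calls to the robot, and variables do not carry over. Pictures are saved under pics/ and viewed, at most 10 in all, crops included, and the job is handed in when it is done.

```bash
mkdir -p pics; ls
python3 - <<'E'
from station import r
import cv2,numpy as np
for c in ("scene","side","wrist"):
    im=r.grab_frame(c); cv2.imwrite(f"pics/{c}0.png",im[:,:,::-1])
    k=r.calibration(c); print(c,{a:np.round(b,4).tolist() for a,b in k.items()})
    for t in ["stand","leg","mark_tab","mark_tip","leg_index","leg_end","leg_hold","cam_lever","lever_tip","cheese_shaker","toothpick_glass","spice_jar","tape_roll","squeeze_bottle"]:
        try: print(t,[(np.round(d["xyz"],4).tolist(),round(d["conf"],2)) for d in r.look_for(t,c)[:2]])
        except Exception as e: print(t,e)
print(r.get_clock(), r.get_orientation(), r.grip_depth)
a=cv2.imread("pics/scene0.png");b=cv2.imread("pics/side0.png")
E
```

```text
pics
scene {'fx': 447.1938, 'fy': 447.1938, 'cx': 283.3997, 'cy': 220.2771, 'xyz': [-0.0578, -0.8134, 0.8547], 'orientation': [0.8824, -0.2688, -0.5901]}
stand [([0.5067, -0.1276, 0.0302], 0.74)]
leg [([0.4839, -0.0044, 0.0411], 0.8)]
mark_tab []
mark_tip [([0.4883, -0.1242, 0.0255], 0.58)]
leg_index [([0.4876, -0.0038, 0.0422], 0.7)]
leg_end [([0.4837, -0.008, 0.0401], 0.65)]
leg_hold [([0.4848, -0.005, 0.0388], 0.68), ([0.4397, -0.2161, 0.0472], 0.59)]
cam_lever [([0.469, -0.0019, 0.0507], 0.69)]
lever_tip [([0.468, -0.0034, 0.0435], 0.47)]
cheese_shaker [([0.5763, -0.1726, 0.0532], 0.91), ([0.5805, 0.4388, 0.0884], 0.21)]
toothpick_glass [([0.436, -0.216, 0.0519], 0.83)]
spice_jar [([0.5419, 0.3228, 0.0612], 0.93)]
tape_roll [([0.53, -0.4694, 0.027], 0.68), ([0.5754, -0.1707, 0.0536], 0.49)]
squeeze_bottle [([0.5766, 0.4368, 0.0887], 0.93)]
side {'fx': 388.857, 'fy': 388.857, 'cx': 279.787, 'cy': 212.9637, 'xyz': [0.2539, 0.8766, 0.731], 'orientation': [0.1848, -1.2798, -2.549]}
stand [([0.5082, -0.0736, 0.035], 0.83)]
leg [([0.4852, 0.0404, 0.042], 0.9)]
mark_tab [([0.4369, -0.18
[... 840 characters left out ...]
0377], 0.68)]
mark_tab [([0.4909, -0.1205, 0.0351], 0.52)]
mark_tip [([0.4961, -0.1174, 0.0355], 0.75)]
leg_index [([0.4942, 0.0204, 0.0469], 0.86)]
leg_end [([0.4985, 0.0165, 0.0417], 0.7), ([0.5805, -0.1447, 0.0569], 0.62)]
leg_hold [([0.4948, 0.0212, 0.0485], 0.88), ([0.4748, 0.0092, 0.0583], 0.36)]
cam_lever [([0.4732, 0.0085, 0.0635], 0.94)]
lever_tip [([0.4743, 0.0091, 0.0603], 0.83)]
cheese_shaker [([0.5844, -0.1445, 0.0553], 0.79), ([0.4739, 0.0095, 0.0609], 0.28)]
toothpick_glass [([0.4527, -0.1905, 0.0509], 0.97), ([0.4743, 0.0073, 0.0597], 0.6)]
spice_jar []
tape_roll []
squeeze_bottle [([0.4928, 0.0215, 0.0469], 0.68)]
2.25 [-2.22142679e+00 -2.22140243e+00  1.83878153e-05] 0.0187
```

View pics/wrist0.png

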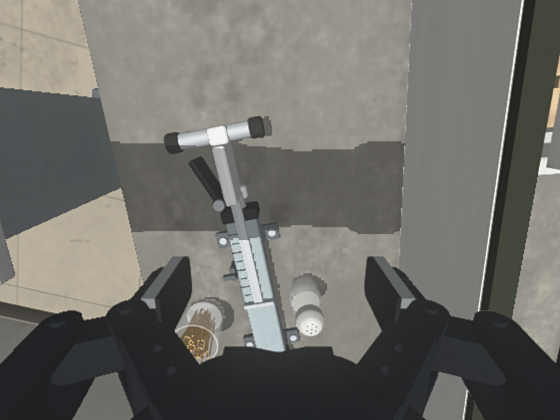

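View pics/scene0.png

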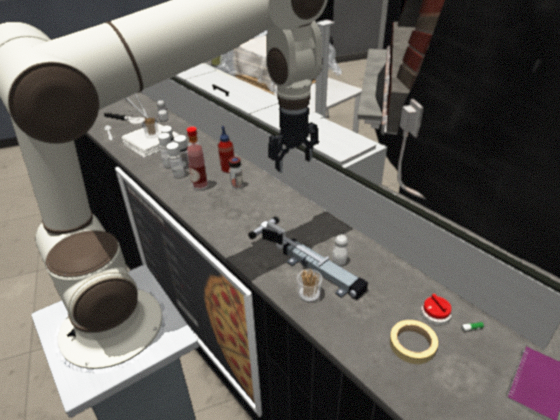

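```bash
cat > h.py <<'E'
import numpy as np, cv2
from scipy.spatial.transform import Rotation as R
from station import r
def T(p,o):
    M=np.eye(4); M[:3,:3]=R.from_rotvec(o).as_matrix(); M[:3,3]=p; return M
def wcam():
    return T(r.get_ee_pos(),r.get_orientation())@np.array(r.calibration("wrist")["T_tool_cam"])
def px2w(C,uv,z,k=None):
    k=k or r.calibration("wrist")
    uv=np.atleast_2d(np.array(uv,float)); z=np.broadcast_to(z,len(uv))
    d=np.c_[(uv[:,0]-k["cx"])/k["fx"],-(uv[:,1]-k["cy"])/k["fy"],-np.ones(len(uv))]@C[:3,:3].T
    return C[:3,3]+d*((z-C[2,3])/d[:,2])[:,None]
def w2px(C,P,k=None):
    k=k or r.calibration("wrist")
    q=(np.atleast_2d(P)-C[:3,3])@C[:3,:3]
    return np.c_[k["cx"]+k["fx"]*q[:,0]/-q[:,2],k["cy"]-k["fy"]*q[:,1]/-q[:,2]]
E
python3 - <<'E'
from h import *
print(r.calibration("wrist").keys())
C=wcam()
P=px2w(C,[(164,143),(271,126),(217,135),(258,303),(231,270),(241,215)],[.036,.036,.045,.036,.04,.033]); print(P.round(4))
im=cv2.imread("pics/wrist0.png")[100:360,140:350]
cv2.imwrite("pics/w0c.png",cv2.resize(im,None,fx=2.3,fy=2.3,interpolation=cv2.INTER_CUBIC))
E
```

```text
dict_keys(['fx', 'fy', 'cx', 'cy', 'T_tool_cam'])
[[ 0.4221  0.0471  0.036 ]
 [ 0.5422  0.0656  0.036 ]
 [ 0.4838  0.0564  0.045 ]
 [ 0.5237 -0.1605  0.036 ]
 [ 0.4908 -0.1096  0.04  ]
 [ 0.5051 -0.0389  0.033 ]]
```

View pics/w0c.png

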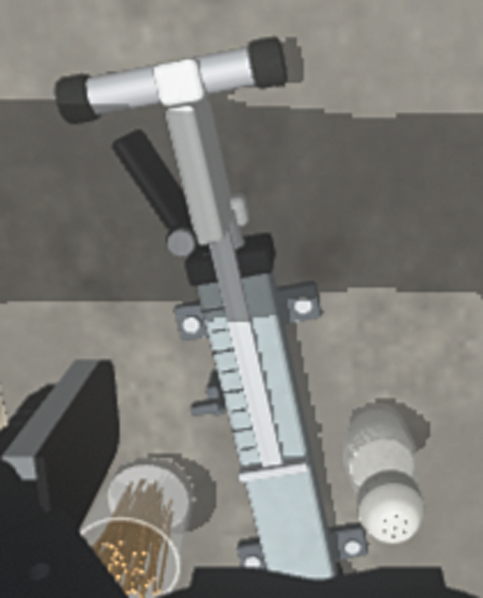

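Run:
```python
from h import *
a=np.array([-.181,.983,0]);a/=np.linalg.norm(a); y=np.cross([0,0,1],a)
O=np.array([.5005,-.033,0])
o=R.from_matrix(np.c_[a,-y,[0,0,-1]]).as_rotvec()
t=r.get_clock()
r.move_to(O-.115*a+.012*y+[0,0,.115],o)
C=wcam(); np.save("C1.npy",C)
im=r.grab_frame("wrist"); cv2.imwrite("pics/w1.png",cv2.resize(im[:,:,::-1],(800,600),interpolation=cv2.INTER_CUBIC)); cv2.imwrite("pics/w1raw.png",im[:,:,::-1])
r.move_to(O+.067*a+.012*y+[0,0,.115],o)
C=wcam(); np.save("C2.npy",C)
im=r.grab_frame("wrist"); cv2.imwrite("pics/w2.png",cv2.resize(im[:,:,::-1],(800,600),interpolation=cv2.INTER_CUBIC))
for n in ("side","scene"):
    im=r.grab_frame(n); cv2.imwrite(f"pics/{n}2.png",im[:,:,::-1])
print(t,r.get_clock(),r.get_ft_force(),r.get_ee_pos())
```

```text
2.25 4.0 [ 0.31420092 -0.17074131  0.47690548] [0.47705888 0.02980199 0.11513043]
```

View pics/w1.png

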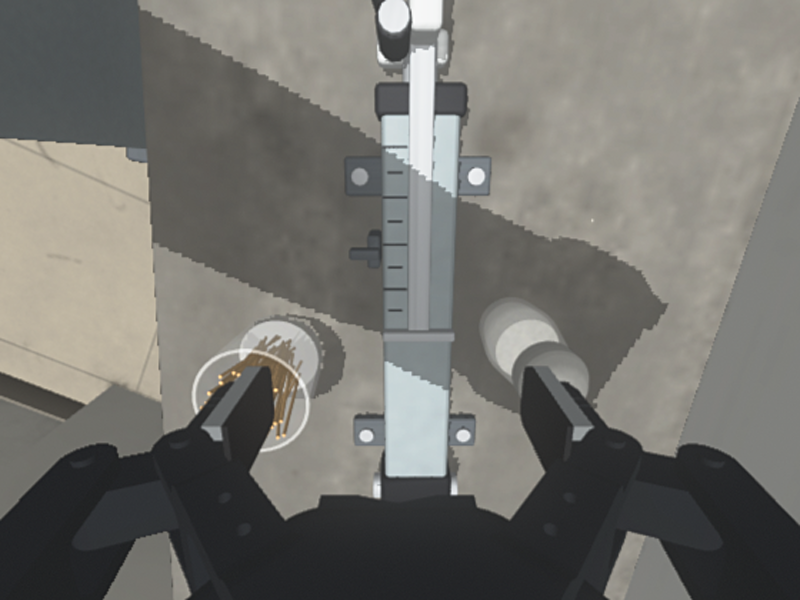

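View pics/w2.png

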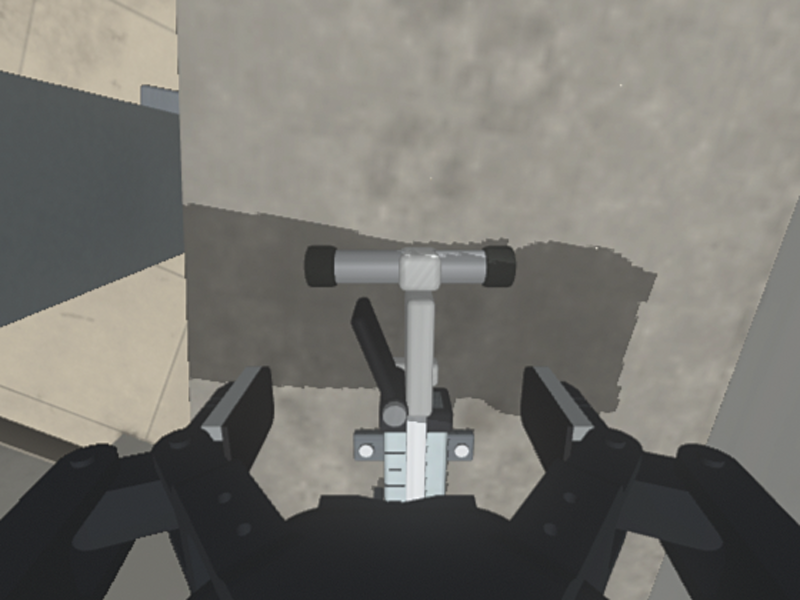

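Run:
```python
from h import *
a=np.array([-.181,.983,0]);a/=np.linalg.norm(a); y=np.cross([0,0,1],a)
O=np.array([.5005,-.033,0])
o=R.from_matrix(np.c_[a,-y,[0,0,-1]]).as_rotvec()
r.move_to(O-.177*a+.012*y+[0,0,.115],o)
r.dwell(.2)
C=wcam(); np.save("C3.npy",C)
im=r.grab_frame("wrist")[:,:,::-1]; cv2.imwrite("pics/w3raw.png",im)
i1=cv2.imread("pics/w1raw.png")
A=cv2.resize(i1[150:250,225:325],(400,400)*1,interpolation=cv2.INTER_CUBIC)
B=cv2.resize(im[50:200,225:325],(400,600),interpolation=cv2.INTER_CUBIC)
A=np.vstack([A,np.zeros((200,400,3),np.uint8)])
cv2.imwrite("pics/z3.png",np.hstack([A,B]));print(r.get_clock())
```

```text
5.2167
```

View pics/z3.png

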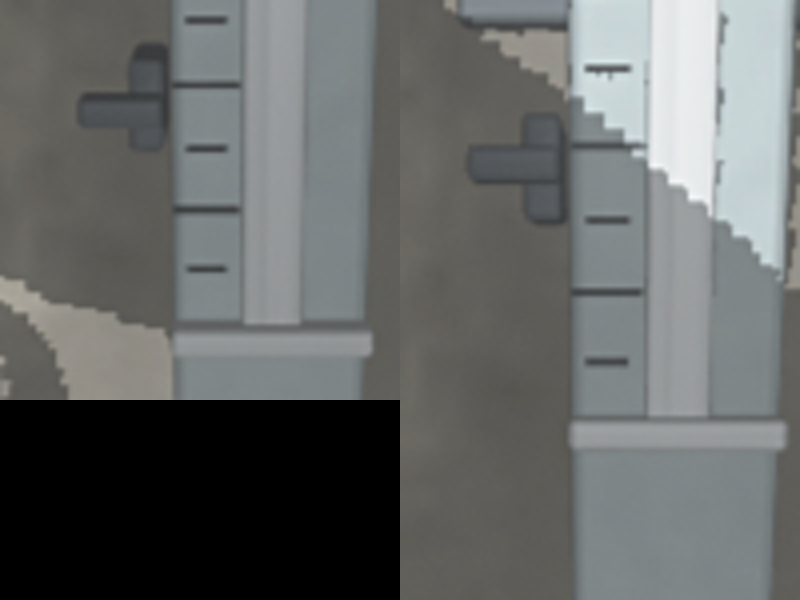

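Run:
```python
from h import *
C1,C2,C3=[np.load(f"C{i}.npy") for i in (1,2,3)]
a=np.array([-.181,.983,0]);a/=np.linalg.norm(a); y=np.cross([0,0,1],a)
O=np.array([.5005,-.033,0])
f=lambda P:np.c_[(P-O)@a,(P-O)@y,P[:,2]].round(4)
for n,p1,p3 in (("ridge",(265,177.4),(266,90.9)),("bar",(268.2,236.1),(267.6,158.7))):
  for z in (.034,.036,.038,.040,.042):
    print(n,z,f(px2w(C1,p1,z)),f(px2w(C3,p3,z)))
# image2: raw = px*0.7
q=np.array([(304,266),(516,266),(420,270)])*.7
print(f(px2w(C2,q,[.036,.036,.045])))
q=np.array([(421,330),(421,400),(360,300),(394,402),(408,415),(434,415)])*.7
print("web",f(px2w(C2,q,[.062,.062,.061,.061,.062,.062])))
q=np.array([(387,115),(458,115),(387,475),(448,475)])*.7
print("sleeve",f(px2w(C1,q,.032)))
```

```text
ridge 0.034 [[-0.0844  0.0212  0.034 ]] [[-0.0831  0.0202  0.034 ]]
ridge 0.036 [[-0.084   0.0211  0.036 ]] [[-0.0833  0.0201  0.036 ]]
ridge 0.038 [[-0.0836  0.021   0.038 ]] [[-0.0834  0.02    0.038 ]]
ridge 0.04 [[-0.0832  0.0209  0.04  ]] [[-0.0836  0.02    0.04  ]]
ridge 0.042 [[-0.0828  0.0209  0.042 ]] [[-0.0837  0.0199  0.042 ]]
bar 0.034 [[-0.1331  0.0192  0.034 ]] [[-0.1309  0.0194  0.034 ]]
bar 0.036 [[-0.1323  0.0191  0.036 ]] [[-0.1307  0.0193  0.036 ]]
bar 0.038 [[-0.1315  0.019   0.038 ]] [[-0.1304  0.0193  0.038 ]]
bar 0.04 [[-0.1307  0.019   0.04  ]] [[-0.1301  0.0192  0.04  ]]
bar 0.042 [[-0.1298  0.0189  0.042 ]] [[-0.1299  0.0191  0.042 ]]
[[ 0.0911  0.0614  0.036 ]
 [ 0.0913 -0.0528  0.036 ]
 [ 0.0911 -0.0006  0.045 ]]
web [[ 0.0645 -0.0006  0.062 ]
 [ 0.0252 -0.0014  0.062 ]
 [ 0.0798  0.0295  0.061 ]
 [ 0.0234  0.0128  0.061 ]
 [ 0.0162  0.0054  0.062 ]
 [ 0.0162 -0.0084  0.062 ]]
sleeve [[-0.015   0.0162  0.032 ]
 [-0.015  -0.0191  0.032 ]
 [-0.2292  0.0177  0.032 ]
 [-0.2293 -0.0215  0.032 ]]
```

```bash
cat >> h.py <<'E'
a=np.array([-.181,.983,0]);a/=np.linalg.norm(a); y=np.cross([0,0,1],a)
O=np.array([.5005,-.033,0])-.0008*y
o=R.from_matrix(np.c_[a,-y,[0,0,-1]]).as_rotvec()
P=lambda x,yy,z:O+x*a+yy*y+np.array([0,0,z])
def st():
    p=np.array(r.get_ee_pos())-O; F=np.array(r.get_ft_force()); return np.round([p@a*1e3,p@y*1e3,p[2]*1e3,F@a,F@y,F[2],r.get_clock()],2)
E
python3 - <<'E'
from h import *
r.move_to(P(.058,.005,.115),o); r.servo_line(P(.058,.005,.016),max_speed=.1,f_stop=6)
print(st())
h=r.servo_line(P(.085,.005,.016),max_speed=.02,f_stop=2); print(h,st())
for n in ("side","scene"):
    cv2.imwrite(f"pics/{n}3.png",r.grab_frame(n)[:,:,::-1])
s=st()
r.servo_line(P(s[0]/1e3+.02,.005,.016),max_speed=.05); print(st())
E
```

```text
[57.91  4.54 16.67 -0.44  0.42  0.06  7.29]
True [67.28  5.07 15.8  -2.6  -0.59  1.94  7.95]
[87.09  5.24 15.73 -2.98 -1.25 -1.31  8.6 ]
```

Run:
```python
from h import *
out=[]
for n in ("side","scene"):
    im=r.grab_frame(n)[:,:,::-1]; cv2.imwrite(f"pics/{n}4.png",im)
    k=r.calibration(n); C=T(k["xyz"],k["orientation"])
    c=w2px(C,P(-.06,0,.04),k)[0]; print(n,c,w2px(C,[P(-.0835,.02,.04),P(-.1302,.02,.04),P(-.1102,.02,.04)],k).round(1).tolist())
    u,v=int(c[0]),int(c[1])
    for i in (3,4):
        A=cv2.imread(f"pics/{n}{i}.png")[v-37:v+38,u-50:u+50]
        out.append(cv2.resize(A,(400,300),interpolation=cv2.INTER_CUBIC))
    print("origin",u-50,v-37)
cv2.imwrite("pics/z4.png",np.vstack([np.hstack(out[:2]),np.hstack(out[2:])])); print(st())
```

```text
side [293.27114133 198.36625353] [[300.3, 194.7], [301.5, 186.8], [301.0, 190.1]]
origin 243 161
scene [302.60235511 248.04962186] [[304.2, 255.6], [317.5, 263.8], [311.7, 260.2]]
origin 252 211
[86.89  5.23 15.73 -2.13 -0.49 -2.33  8.7 ]
```

View pics/z4.png

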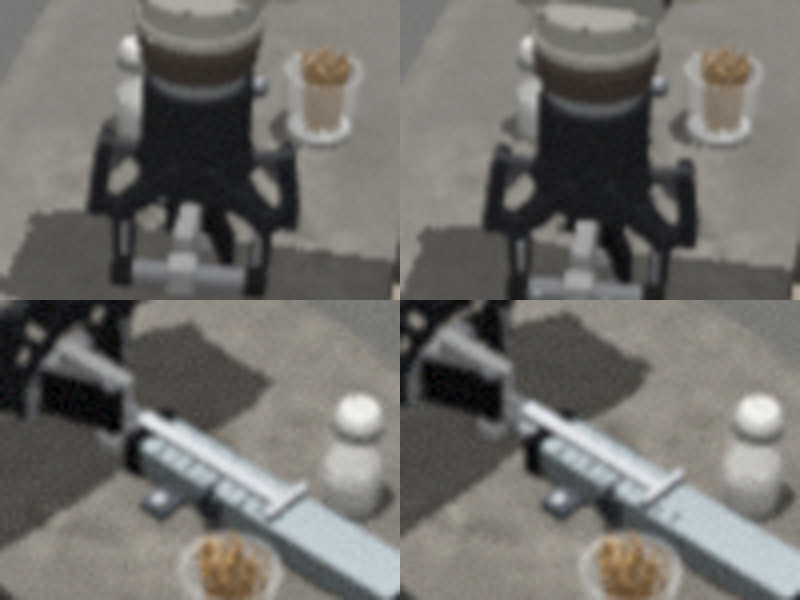

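```bash
cat >> h.py <<'E'
k=r.calibration("scene"); Cs=T(k["xyz"],k["orientation"])
def ext(im,ref):
    """leg extension from scene picture vs reference at 0, by matching the crossbar patch warped along the motion"""
    g=lambda i:cv2.GaussianBlur(cv2.cvtColor(i,cv2.COLOR_BGR2GRAY).astype(np.float32),(0,0),.7)
    # rectified top-plane maps z=.04, 0.25 mm per px, patch round crossbar
    xs=np.arange(-.142,-.122,.00025); ys=np.arange(-.026,.026,.0005)
    def patch(i,e):
        X,Y=np.meshgrid(xs+e,ys,indexing="ij")
        q=O+X[...,None]*a+Y[...,None]*y+np.array([0,0,.038])
        uv=w2px(Cs,q.reshape(-1,3),k).astype(np.float32).reshape(*X.shape,2)
        return cv2.remap(i,uv[...,0],uv[...,1],cv2.INTER_CUBIC)
    A=patch(g(ref),0); I=g(im); es=np.arange(-.004,.07,.00025)
    c=np.array([cv2.matchTemplate(patch(I,e),A,cv2.TM_CCOEFF_NORMED)[0,0] for e in es])
    j=c.argmax(); return es[j]*1e3,c[j].round(3)
E
python3 - <<'E'
from h import *
ref=cv2.imread("pics/scene2.png")
print([ext(cv2.imread(f"pics/scene{i}.png"),ref) for i in (3,4)])
r.servo_line(P(.0673+.0445,.005,.016),max_speed=.05); r.dwell(.2)
im=r.grab_frame("scene")[:,:,::-1].copy(); cv2.imwrite("pics/scene5.png",im); print(ext(im,ref),ext(im,cv2.imread("pics/scene3.png")),st(),r.get_gripper_width())
E
```

```text
[(np.float64(0.25000000000000366), np.float32(0.996)), (np.float64(20.00000000000002), np.float32(0.951))]
(np.float64(44.75000000000004), np.float32(0.887)) (np.float64(44.50000000000004), np.float32(0.9)) [111.63   5.13  15.95  -3.78   0.98  -2.02   9.59] 0.08535245796927243
```

Run:
```python
from h import *
ref=cv2.imread("pics/scene2.png")
r.servo_line(P(.0673+.0469,.005,.016),max_speed=.03); r.dwell(.2)
fr=[r.grab_frame("scene")[:,:,::-1].astype(float) for _ in range(6)]
im=np.mean(fr,0).astype(np.uint8); cv2.imwrite("pics/scene6.png",im); print(ext(im,ref),st())
# rectified at z=.04: x from -.12..-.04 (right), y -.03..+.05 (down)
X,Y=np.meshgrid(np.arange(-.125,-.045,.0001),np.arange(-.025,.035,.0001))
q=O+X[...,None]*a+Y[...,None]*y+np.array([0,0,.04])
uv=w2px(Cs,q.reshape(-1,3),k).astype(np.float32).reshape(*X.shape,2)
cv2.imwrite("pics/z6.png",cv2.remap(im,uv[...,0],uv[...,1],cv2.INTER_CUBIC))
```

```text
(np.float64(47.00000000000004), np.float32(0.911)) [114.17   5.04  16.    -3.33   1.94  -2.8   10.34]
```

View pics/z6.png

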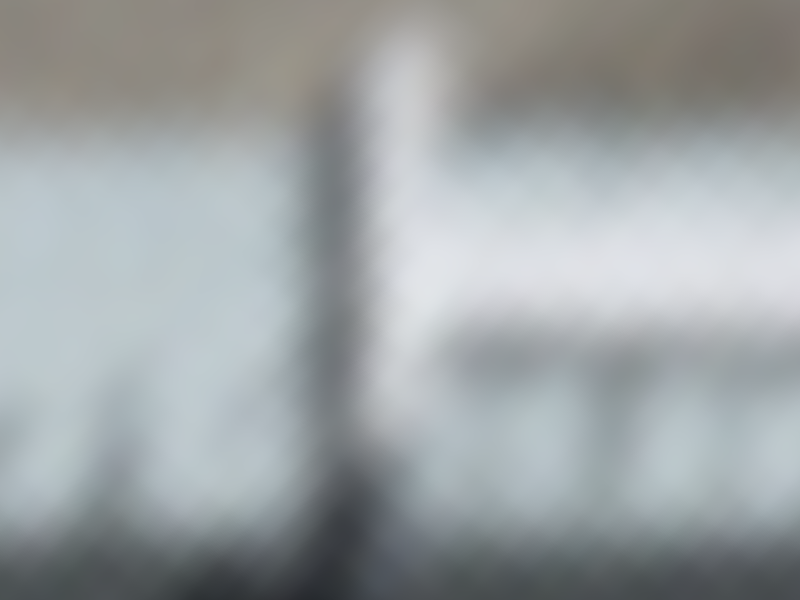

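Run:
```python
from h import *
f=lambda Q:((Q-O)@a*1e3)
for n,rr in ((1,((252,260,170,186),(272,315,228,244))),(3,((248,256,82,100),(272,315,150,166)))):
    g=cv2.cvtColor(cv2.imread(f"pics/w{n}raw.png"),cv2.COLOR_BGR2GRAY).astype(float); C=np.load(f"C{n}.npy")
    for c0,c1,r0,r1 in rr:
        p=g[r0:r1,c0:c1].mean(1); print(n,r0,p.round(0).astype(int).tolist())
        for z in (.038,.040): print("  z",z,"x per row:",f(px2w(C,[(c0,r0),(c0,r0+1),(c0,r1-1)],z)).round(2))
```

```text
1 170 [88, 89, 90, 67, 62, 74, 85, 85, 84, 82, 81, 80, 85, 87, 87, 87]
  z 0.038 x per row: [-77.99 -78.75 -89.51]
  z 0.04 x per row: [-77.64 -78.39 -89.06]
1 228 [137, 132, 117, 100, 107, 130, 149, 150, 148, 147, 142, 133, 132, 132, 132, 132]
  z 0.038 x per row: [-124.54 -125.39 -137.5 ]
  z 0.04 x per row: [-123.78 -124.62 -136.62]
3 82 [95, 95, 96, 96, 82, 80, 89, 90, 88, 87, 87, 84, 78, 67, 90, 96, 96, 96]
  z 0.038 x per row: [-77.71 -78.35 -88.76]
  z 0.04 x per row: [-77.92 -78.56 -88.87]
3 150 [139, 139, 140, 134, 109, 126, 152, 158, 155, 154, 153, 146, 130, 130, 132, 132]
  z 0.038 x per row: [-124.03 -124.76 -135.08]
  z 0.04 x per row: [-123.82 -124.54 -134.77]
```

Run:
```python
from h import *
ref=cv2.imread("pics/scene2.png")
r.servo_line(P(.0673+.0464,.005,.016),max_speed=.03); r.dwell(.2); print(st())
r.grab(); r.dwell(.3)
print(st(),r.get_gripper_width(),r.get_gripper_force())
im=np.mean([r.grab_frame("scene")[:,:,::-1].astype(float) for _ in range(3)],0).astype(np.uint8); cv2.imwrite("pics/scene7.png",im); print(ext(im,ref))
s=r.grab_frame("side")[:,:,::-1]; w=r.grab_frame("wrist")[:,:,::-1]
A=cv2.resize(s[150:270,213:373],(400,300),interpolation=cv2.INTER_CUBIC);B=cv2.resize(w,(400,300))
D=cv2.resize(im[200:290,240:360],(400,300),interpolation=cv2.INTER_CUBIC)
cv2.imwrite("pics/z7.png",np.vstack([np.hstack([A,B]),np.hstack([D,D*0])]))
```

```text
[113.65   5.    16.    -4.14   0.93  -1.68  10.79]
[113.69   4.85  16.52  -3.99   1.9    5.52  11.69] 0.02195768623805311 63.12564857304096
(np.float64(44.25000000000004), np.float32(0.876))
```

View pics/z7.png

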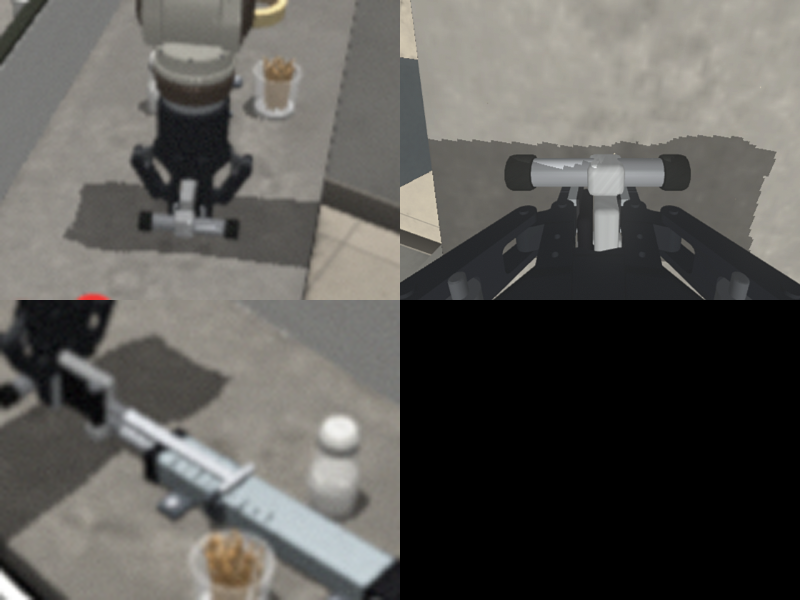

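Run:
```python
from h import *
ref=cv2.imread("pics/scene2.png")
def tb():
    C=wcam(); w=r.grab_frame("wrist"); g=cv2.cvtColor(w,cv2.COLOR_RGB2GRAY).astype(float)
    o=[]
    for c0,c1 in ((715-0,0),): pass
    for c0,c1 in ((714,740),(965,985)):   # rubber ends, cols in z7 -> raw
        pass
    L=g[:,(512-400)*14//10:(528-400)*14//10].mean(1)[195:285]; Rr=g[:,(668-400)*14//10:(686-400)*14//10].mean(1)[195:285]
    return C,L,Rr
C,L,Rr=tb(); print(L[::2].astype(int).tolist(),Rr[::2].astype(int).tolist())
print(((px2w(C,[(170,195),(170,235),(170,245),(170,275)],.036)-O)@a*1e3-91).round(2))
r.servo_line(P(.0673+.0464+.0021,.0048,.0165),max_speed=.02); r.dwell(.2)
print(st(),r.get_gripper_width(),r.get_gripper_force())
im=np.mean([r.grab_frame("scene")[:,:,::-1].astype(float) for _ in range(3)],0).astype(np.uint8); cv2.imwrite("pics/scene8.png",im)
for n in (5,6,7,8): print(n,ext(cv2.imread(f"pics/scene{n}.png"),ref),ext(cv2.imread(f"pics/scene{n}.png"),cv2.imread("pics/scene6.png")) if 0 else "")
C,L,Rr=tb(); print(L[::2].astype(int).tolist(),Rr[::2].astype(int).tolist())
```

```text
[161, 161, 135, 105, 102, 102, 102, 101, 101, 101, 103, 52, 51, 52, 53, 53, 50, 50, 50, 50, 50, 51, 51, 51, 51, 50, 50, 51, 51, 51, 50, 50, 50, 49, 48, 44, 93, 99, 99, 99, 99, 99, 99, 99, 99] [117, 107, 102, 102, 101, 102, 102, 101, 101, 101, 95, 54, 48, 48, 50, 50, 49, 49, 49, 50, 50, 51, 51, 51, 51, 51, 51, 51, 51, 51, 50, 50, 50, 50, 49, 48, 94, 99, 99, 99, 99, 99, 100, 99, 99]
[65.5  46.99 42.12 26.88]
[115.79   4.88  16.53  -4.99   3.12   3.72  12.45] 0.021910326420584537 62.78164755553007
5 (np.float64(44.75000000000004), np.float32(0.887)) 
6 (np.float64(47.00000000000004), np.float32(0.911)) 
7 (np.float64(44.25000000000004), np.float32(0.876)) 
8 (np.float64(46.25000000000004), np.float32(0.895)) 
[163, 162, 162, 127, 103, 102, 102, 102, 101, 101, 102, 52, 51, 53, 56, 56, 54, 52, 50, 50, 50, 51, 51, 51, 51, 51, 51, 51, 51, 51, 50, 50, 49, 49, 48, 44, 92, 99, 98, 98, 98, 98, 99, 99, 99] [117, 109, 103, 101, 101, 101, 101, 101, 101, 101, 95, 54, 47, 47, 48, 48, 49, 49, 49, 50, 50, 50, 51, 51, 51, 51, 51, 51, 51, 51, 50, 50, 50, 49, 49, 47, 93, 98, 98, 99, 99, 99, 99, 99, 99]
```

Run:
```python
from h import *
im=np.mean([r.grab_frame("scene")[:,:,::-1].astype(float) for _ in range(8)],0).astype(np.uint8)
A=cv2.resize(im[235:280,275:335],(800,600),interpolation=cv2.INTER_CUBIC)
cv2.imwrite("pics/z9.png",A); print(st())
```

```text
[115.78   4.87  16.51  -3.32   3.12   5.3   13.05]
```

View pics/z9.png

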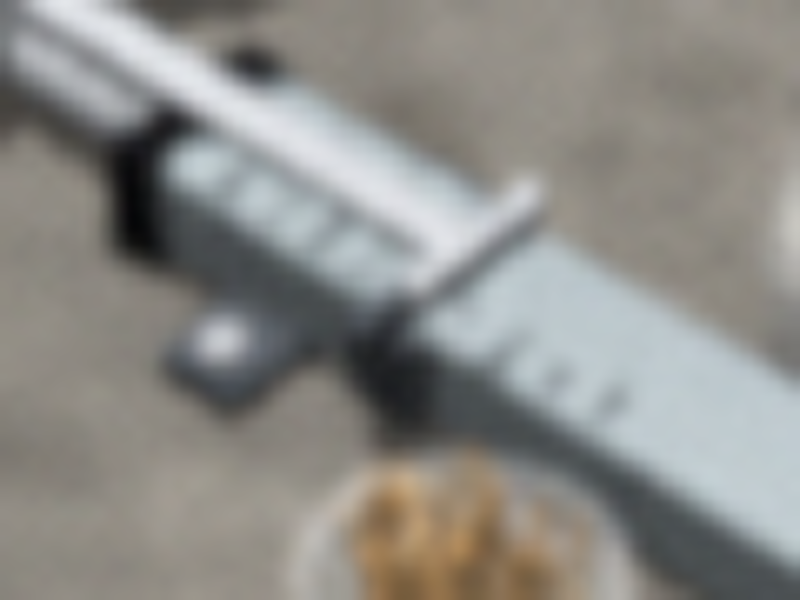

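```bash
python3 -c "
from station import r
print(r.close_job())"
```

```text
the job is handed in; nothing more can be done
None
```

I handed the job in with the lever squeezed closed on the web at about 63 N and the leg about 46.3 mm out, against my estimated mark of about 46.4 mm; while the lever was closing, the leg slipped back about 2 mm, and I drew it back onto the mark with lever and web still squeezed.

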